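Dump the tip bucket of tested relays into the slide-in tray

TASK

Lift the grey tray out of its cradle by its carrying bar, set it down on the bench in front of the tip station's open end and let go, then take it by the upright tab on its rear end and slide it all the way in under the bucket to the stop. Then push the bucket's bar past its latch and over until all three relays have dropped into the tray, and let the bucket swing back fully to rest, leaving the tray home with the relays in it and everything else on the bench undisturbed.

Things in the scene. Friction and masses are not known exactly. Their poses are not given: they have to be found in the camera images.
- station: Fixed grey tip station. Origin on the bench where the tray's origin lies when fully home; +x is the way the tray slides in, z up. All lengths in mm. Two guide rails 30 high, inner faces at y = +-52, x = -70 to 95, with a flared mouth out to x = -106 (about +-67 wide there). Two hinge posts at x = 25, y = +-60 to 68, 122 high. The tip bucket sits between them above the tray's lane.
- bay_stop (a point): Middle of the stop: inner face of the upright end plate (station x = 87, 125 high) that the tray's front end meets when home.
- bay_front (a point): Point on the bench at station x = -200, y = 0, axes as the station's: the set-down place in front of the open end. A tray whose origin is put here (within a few cm) leaves room for the gripper; a gripper holding the carrying bar cannot go on in under the bucket.
- hinge (a point): Middle of the bucket's hinge line, at station x = 25, z = 100; the line runs along station y. Bucket: aluminium scoop 98 wide, at rest from station x = -33 to 35, z = 104 to 138, open at its +x end, back and side walls 34 high. The carrying bar of the tray passes 30 below it.
- plunger (a point): Latch plunger housing, outside the +y hinge post (station x 62 to 90, y 66 to 80, top at z = 175): a brass spring nose that a roller on the bucket must snap past.
- bucket (a joint): Bucket angle in rad: 0 at rest (floor level), 1.15 fully dumped; grows as the push bar goes to station +x. A spring (0.3 N m at rest, 0.47 at the end) always drives it back to 0. The latch makes it stiff from about 0.03 to 0.15: some 6 to 9 N at the bar to snap past it, 2 to 5 N after (up to 10 N near the end). Coming back it rides over the latch by itself. Relays slide out beyond about 0.7; hold near 1.0 or more for a second.
- push_bar (a point): Middle of the push bar: steel rod 10 thick, 104 long along station y, on arms 120 long from the hinge. At rest station x = -16, z = 213; it moves on an arc of radius 120 about the hinge, to x = 111, z = 183 at 1.15 rad. Push from its -x side with closed fingertips some 30 below the rod; the bucket's back wall stays below z = 175 on that side.
- tray: Loose grey plastic tray, 200 to 325 g. Origin on its underside below the carrying bar; x towards its plain front end, z up. Open box from x = -65 to 85, y = +-48, 42 high, walls 3 thick. At the start it stands in the cradle with its origin 10 above the bench.
- carry_bar (a point): Middle of the tray's carrying bar: across the tray along y at tray x = 0, 12 thick in x, 10 high (tray z = 64 to 74), near the centre of mass; free space on both sides of it. Axes as the tray's.
- tab (a point): Middle of the tray's upright tab behind its rear wall, at tray x = -105: 10 thick in x, 30 wide in y, tray z = 30 to 75, held by a strap 20 wide at z = 30 to 36. Grip it across its 30 width to slide the tray in: a gripper lying along x would meet the bucket.
- cradle: Fixed dark steel cradle holding the tray at the start. Origin on the bench below the tray's origin, x as the tray's. Floor 10 high, low rim 32 high, 3 to 6 clear of the tray.
- pocket (a point): Middle of the top of the cradle's three-sided pocket (cradle x = -105, 88 high), which stands close round the tab, so that the tab cannot be gripped there. Lift the tray straight up until the strap is clear of it (60 or more) before moving sideways.
- relay0: Black relay, 28 x 28 x 25 mm, 30 g, origin at the middle of its underside; one of the three lying side by side in the bucket at the start.
- relay1: Black relay, 28 x 28 x 25 mm, 30 g, origin at the middle of its underside; one of the three lying side by side in the bucket at the start.
- relay2: Black relay, 28 x 28 x 25 mm, 30 g, origin at the middle of its underside; one of the three lying side by side in the bucket at the start.
- meter: Bystander, leave it alone: yellow hand multimeter, 150 x 75 x 40 mm, lying flat beside the station.
- screwdriver: Bystander, leave it alone: screwdriver lying on the bench near the set-down place.
- bearing: Bystander, leave it alone: steel bearing ring, 52 mm across, 15 mm high, lying beside the cradle.
- cleaner: Bystander, leave it alone: white bottle, 60 mm across, 160 mm tall.
- mug: Bystander, leave it alone: white mug, 80 mm across, 90 mm tall.
- carton: Bystander, leave it alone: small cardboard box 100 x 70 x 60 mm.
- spare_relay: Bystander, leave it alone: a single black relay cube on the bench near the cradle; it is not part of the batch.

How it is judged:
By the outcome, as a careful person would: the job done as asked, in the order asked, and still so for the second after the job is handed in, with the robot touching nothing.
It also fails if it takes over 64 s, if anything falls off the work surface, if the arm or the gripper's body presses on something with over 40 N, if the wrist force passes 120 N, or if a joint passes its speed limit or range.

ROBOT

A 7-joint arm with a two-finger parallel gripper is mounted at the origin on the work surface. World frame = base frame: x ahead of the robot, y to its left, z up, the work surface at z = 0. Lengths are in mm, angles in rad, forces in N, time in s.
With the tool pointing down it reaches from about 400 to 900 mm from the base axis. Payload 5.6 kg.
Tool frame: the origin (TCP) lies midway between the tips of the shut fingers; the grasp point (between the pads) lies 19 mm behind it; z points along the fingers, y is the line along which they close (so a half turn about z gives the same grasp; the last joint's range is limited). The gripper opens to 92 mm and grips with 3 to 60 N. Pads are 20 mm wide; open, the fingers measure 128 mm over their backs; the gripper's body (75 mm by 189 mm) begins 69 mm behind the grasp point.
Start: joints at [-0.043, 0.468, -0.012, 1.603, 0.006, 1.071, -0.056], TCP at [650.007, -0.044, 214.592] pointing down, gripper open.
Joint ranges: [-2.53, 2.53], [-0.31, 2.02], [-1.57, 1.55], [0.28, 2.44], [-1.29, 4.43], [0.15, 1.84], [-2.92, 2.92]. Speed limits (rad/s): [2.57, 2.57, 3.14, 3.14, 3.14, 3.14, 3.14].

INTERFACE

Orientations are given as a 3x3 rotation matrix whose columns are the frame's x, y, z axes.
In Python, from cell import * gives the robot as it stands.
- The arm moves only by the tool arm_command, never from a script. Its argument "series" is text: rows parted by semicolons, each of 7 numbers parted by spaces: the shift along the world's x, y, z in cm, then the turn, a rotation vector about the world's x, y, z in rad, then the gripper command: -1 is fully open, 1 is shut, values between are in proportion. In form: tx ty tz wx wy wz fingers; .... A call has 1 to 8 rows; each row is the pose to reach, as a shift and turn from the pose commanded when the call began; what a row does not reach only later rows make up. A row lasts 1/10 s, in which the tool goes at most 50 mm and 8.59 degrees, less where a joint would pass 70% of its speed; a pose out of reach is approached as far as the arm can. A call with a gripper value outside its range is refused whole. The fingers move at their own pace and stop on an object; "force" is the grip in N (left out, the last holds). Time passes only in rows, so rows that repeat a pose let the fingers close. It gives the time, the measured TCP pose, the force, the opening and the grip force at its end, in the units of the state.
- get_state(): the state, without advancing time (a new reading comes with each control period).
- camera(name): name is "scene" or "side" or "wrist"; returns a dict with "img" (480x640x3 uint8, red, green, blue), "fx", "fy", "cx", "cy" (pixels), "dist" ([k1, k2, p1, p2, k3] as OpenCV has them; the pictures are not rectified), "rvec" (rotation vector, rad) and "tvec" (3), from world to camera coordinates, as OpenCV has them; the wrist camera has in their place "mount" (4x4, takes a point from camera to tool coordinates, whose origin is the TCP and whose axes are the flange's). Camera axes: x right, y down, z forward; pixel columns grow to the right and rows downward; lengths in mm; the calibration is good to about 2 mm. A picture is of the moment at which its call begins: read the wrist's pose just before it. There is no depth.
- sign_off(): hands the job in; it is judged then, once.
The state is a dict: "time_s": time; "qpos": joint angles; "joint_vel": joint speeds; "joint_efforts": joint torques, N m; "tcp_pos": TCP position; "tcp_rot": TCP orientation; "ft_force": force on the tool from outside, world axes, zero at the start; "wrist_torque": the same for the moment, N m; "gripper_width": finger opening in mm; "finger_force": force on a finger pad.
Only numpy, scipy, OpenCV 4.12 (cv2) and the standard library are available. Lean on these libraries where they do the work, as an engineer would, in place of code of your own. Each camera call takes 0.05 s, during which the arm holds its last target. There are 200 camera calls.

## Working session

There is one attempt and no reset: what is moved stays moved. The work goes in short steps, Python scripts to look and compute and a tool call to move; the robot and the scene stay as the last step left them, time stands still between calls to the robot, and variables do not carry over. Pictures are saved under pics/ and viewed, at most 10 in all, crops included, and the job is handed in when it is done.

Besides the shell and the picture viewer there is one more tool, called after "Emit:" by a JSON object that holds its "name" and its "arguments". arm_command: Moves the arm, as the interface text tells. Its arguments: {"type":"object","properties":{"series":{"type":"string"},"force":{"type":"number"}},"required":["series"]}

```bash
mkdir -p pics
python3 - <<'E'
from cell import *
import cv2
for n in ("scene","side"):
    c=camera(n); cv2.imwrite(f"pics/{n}0.png",c["img"][:,:,::-1])
    print(n,c["fx"],c["cx"],c["cy"],c["dist"],c["rvec"],c["tvec"])
print(get_state()["time_s"])
E
```

```text
scene 603.7405072260526 324.8114645654736 238.28553855327877 [0.03299234 0.         0.         0.         0.        ] [ 2.34625223  0.90013663 -0.29126456] [-477.88521209 -200.33468706 1590.38109465]
side 562.6265192463972 317.81725130210816 247.4114923245624 [-0.16833984  0.          0.          0.          0.        ] [ 0.41647552 -2.69064054  1.29109442] [ 595.49571263  201.61958891 1342.85749568]
0.1
```

View pics/scene0.png

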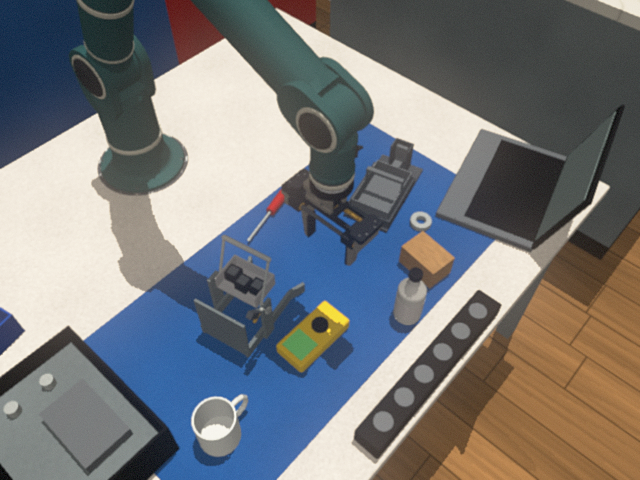

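View pics/side0.png

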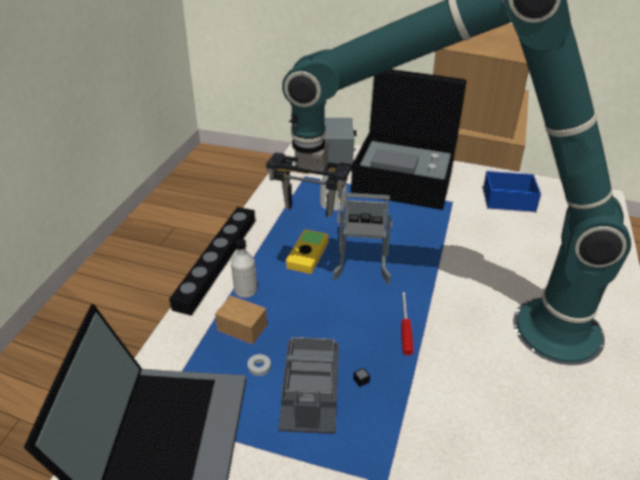

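Run:
```python
import cv2,numpy as np
def grid(im,x,y,w,h,s):
    c=cv2.resize(im[y:y+h,x:x+w],None,fx=s,fy=s,interpolation=cv2.INTER_CUBIC)
    c=cv2.convertScaleAbs(c,alpha=1.4,beta=15)
    for i in range(-x%10,w,10):
        cv2.line(c,(i*s,0),(i*s,6 if (x+i)%50 else 14),(0,255,255),1)
        if (x+i)%20==0: cv2.putText(c,str(x+i),(i*s-10,24),0,.35,(0,255,255),1)
    for j in range(-y%10,h,10):
        cv2.line(c,(0,j*s),(6,j*s),(0,255,255),1)
        if (y+j)%20==0: cv2.putText(c,str(y+j),(8,j*s+4),0,.35,(0,255,255),1)
    return c
a=cv2.imread("pics/side0.png");b=cv2.imread("pics/scene0.png")
cv2.imwrite("pics/c1.png",np.hstack([grid(a,320,180,80,110,5),grid(a,270,330,80,110,5)]))
cv2.imwrite("pics/c2.png",np.hstack([grid(b,185,225,125,135,4)[:440],grid(b,345,130,70,110,4)[:440]]))
```

```text
(no output)
```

View pics/c1.png

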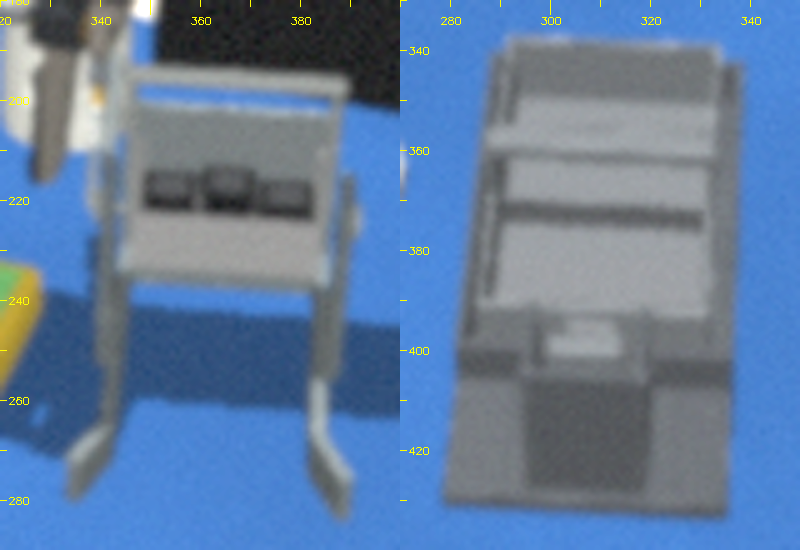

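View pics/c2.png

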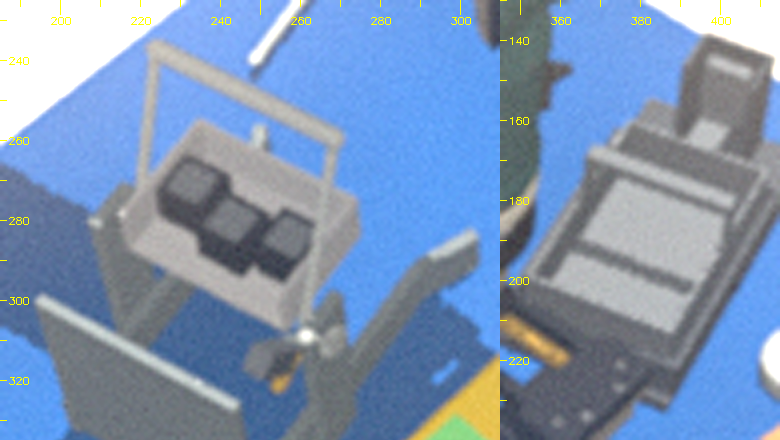

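```bash
cat > h.py <<'E'
from cell import *
import numpy as np, cv2
from scipy.optimize import least_squares
def proj(c,P): return cv2.projectPoints(np.array(P,float).reshape(-1,3),c["rvec"],c["tvec"],np.array([[c["fx"],0,c["cx"]],[0,c["fy"],c["cy"]],[0,0,1.]]),np.array(c["dist"]))[0][:,0]
def world(p,L):
    L=np.array(L,float).reshape(-1,3);c,s=np.cos(p[2]),np.sin(p[2])
    return np.c_[p[0]+c*L[:,0]-s*L[:,1],p[1]+s*L[:,0]+c*L[:,1],L[:,2]]
def fit(cams,obs,p0):
    f=lambda p:np.concatenate([(proj(cams[n],world(p,l))-uv).ravel() for n,l,uv in obs])
    r=least_squares(f,p0,loss="soft_l1",x_scale=[10,10,.1]); return r.x,r.fun.reshape(-1,2)
E
python3 - <<'E'
from h import *
C={n:camera(n) for n in("side","scene")}
for c in C.values(): c.pop("img")
np.save("cams.npy",C,allow_pickle=True)
st=[("side",(-16,52,213),(346,195)),("side",(-16,-52,213),(389.6,197)),("side",(-106,67,0),(334.4,280)),("side",(-106,-67,0),(388.6,283.6)),
("side",(-33,49,104),(344.4,235.6)),("side",(-33,-49,104),(385,237.6)),
("scene",(-16,-52,213),(223,235.8)),("scene",(-16,52,213),(270,258.8)),("scene",(87,0,125),(219.75,313)),
("scene",(-33,-49,138),(235,255)),("scene",(-33,49,138),(273.75,275))]
tr=[("side",(0,48,79),(287.6,357)),("side",(0,-48,79),(333,359.4)),("side",(85,48,52),(291.6,337.6)),("side",(85,-48,52),(334,339.6)),
("scene",(0,-48,79),(368.75,168.75)),("scene",(0,48,79),(402.5,179.5)),("scene",(85,-48,52),(352.5,198.75)),("scene",(85,48,52),(390,212.5)),("scene",(-105,0,85),(403.75,147))]
for o in(st,tr):
    p,r=fit(C,o,[600,0,-1.5]); print(p.round(3));print(r.round(1).tolist())
E
```

```text
[ 534.499 -124.262   -1.359]
[[-0.2, -0.6], [-2.6, -0.3], [1.0, 0.6], [-2.3, 0.2], [0.8, -2.7], [-2.4, -2.5], [0.4, 1.0], [-1.6, -0.1], [0.1, -1.6], [-1.1, -1.1], [0.4, -1.3]]
[539.604 331.044  -1.331]
[[-1.3, 0.9], [-1.1, 0.9], [-0.8, -1.0], [-0.5, -0.8], [-1.6, -1.2], [0.7, 1.8], [-1.4, -0.9], [-2.5, -0.0], [-1.1, -1.2]]
```

Run:
```python
from h import *
s=get_state(); print(s["time_s"],s["tcp_pos"],np.array(s["tcp_rot"]).round(3),s["ft_force"])
c=camera("wrist");print(np.array(c["mount"]).round(3),c["fx"],c["cx"],c["cy"],c["dist"])
```

```text
0.2 [ 6.49674250e+02 -7.26416264e-02  2.14017478e+02] [[ 0.     1.    -0.001]
 [ 1.    -0.    -0.   ]
 [-0.    -0.001 -1.   ]] [-0.53311782  0.17558503 -0.40070997]
[[   0.      -0.966   -0.257   71.004]
 [   1.       0.       0.      -0.26 ]
 [  -0.      -0.257    0.966 -170.569]
 [   0.       0.       0.       1.   ]] 414.18088350655177 319.6208540205694 241.1302468599476 [-0.09184642  0.          0.          0.          0.        ]
```

Emit:
{"name": "arm_command", "arguments": {"series": "-1 4 2 0 0 -0.14 -1;-3 8 4 0 0 -0.28 -1;-5 12 4 0 0 -0.42 -1;-7 16 4 0 0 -0.56 -1;-8 20 4 0 0 -0.7 -1;-9 24 4 0 0 -0.84 -1;-10 28 4 0 0 -0.98 -1;-11 33 4 0 0 -1.12 -1"}}

```text
time_s: 1.05
tcp_pos: [540.1, 329.2, 254.8]
tcp_rot: [[0.904, 0.428, 0.001], [0.428, -0.904, -0.001], [0.0, 0.001, -1.0]]
ft_force: [1.4, 0.2, 0.0]
gripper_width: 91.7
finger_force: 0.0
```

Emit:
{"name": "arm_command", "arguments": {"series": "0 0 0 0 0 -0.13 -1;0 0 0 0 0 -0.21 -1;0 0 0 0 0 -0.21 -1;0 0 0 0 0 -0.21 -1;0 0 0 0 0 -0.21 -1"}}

```text
time_s: 1.55
tcp_pos: [540.4, 328.6, 254.6]
tcp_rot: [[0.971, 0.239, -0.0], [0.239, -0.971, 0.0], [-0.0, -0.0, -1.0]]
ft_force: [-0.4, -0.1, -0.8]
gripper_width: 92.1
finger_force: 0.0
```

Run:
```python
from h import *
s=get_state(); R=np.array(s["tcp_rot"]);t=np.array(s["tcp_pos"]);print(s["time_s"],t.round(1),R.round(3).tolist())
c=camera("wrist");im=c["img"][:,:,::-1].copy();M=np.array(c["mount"])
T=np.eye(4);T[:3,:3]=R;T[:3,3]=t;W=np.linalg.inv(T@M);c["rvec"]=cv2.Rodrigues(W[:3,:3])[0];c["tvec"]=W[:3,3];c.pop("img")
np.save("w1.npy",c,allow_pickle=True)
p=[539.6,331,-1.331]
for l in [(0,48,84),(0,-48,84),(85,48,52),(85,-48,52),(-65,48,52),(-65,-48,52),(-105,0,85)]:
    u=proj(c,world(p,l))[0];print(l,u.round());cv2.circle(im,tuple(int(v) for v in u),4,(0,0,255),1)
cv2.imwrite("pics/w1.png",im)
```

```text
1.55 [540.4 328.6 254.6] [[0.971, 0.239, -0.0], [0.239, -0.971, 0.0], [-0.0, -0.0, -1.0]]
(0, 48, 84) [315. 162.]
(0, -48, 84) [315. 273.]
(85, 48, 52) [411. 160.]
(85, -48, 52) [405. 262.]
(-65, 48, 52) [243. 159.]
(-65, -48, 52) [247. 262.]
(-105, 0, 85) [191. 220.]
```

View pics/w1.png

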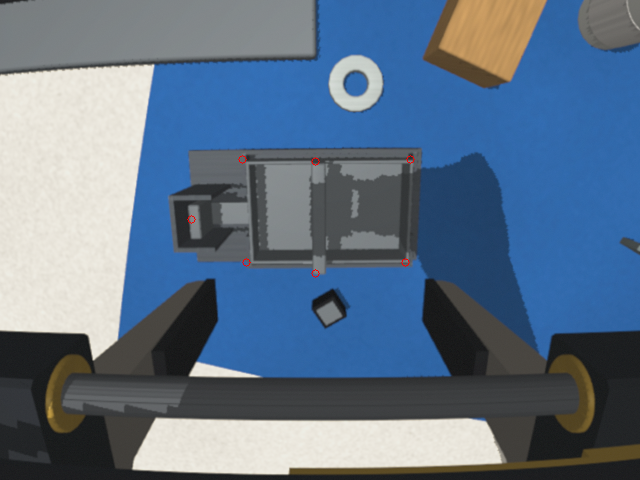

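Run:
```python
from h import *
w=np.load("w1.npy",allow_pickle=True).item()
o=[("w",(0,48,84),(319.5,160)),("w",(0,-48,84),(319,272)),("w",(85,48,52),(413,160)),("w",(85,-48,52),(409,262)),("w",(-65,48,52),(248,160)),("w",(-65,-48,52),(249,263)),("w",(-105,0,85),(195,221))]
p,r=fit({"w":w},o,[540,331,-1.33]);print(p,r.round(1).tolist());print(get_state()["tcp_pos"])
```

```text
[540.23404413 327.80219478  -1.32701131] [[-0.6, 1.8], [0.2, 1.6], [1.1, -0.5], [-0.3, 0.0], [-2.0, -0.3], [1.6, -0.6], [-0.1, -0.7]]
[540.36977815 328.5830888  254.64458272]
```

Emit:
{"name": "arm_command", "arguments": {"series": "0 -0.1 -5 0 0 0 -1;0 -0.1 -10 0 0 0 -1;0 -0.1 -14 0 0 0 -1;0 -0.1 -17 0 0 0 -1;0 -0.1 -19.3 0 0 0 -1;0 -0.1 -19.3 0 0 0 -1;0 -0.1 -19.3 0 0 0 0;0 -0.1 -19.3 0 0 0 1", "force": 25}}

```text
time_s: 2.4
tcp_pos: [541.4, 328.6, 63.4]
tcp_rot: [[0.971, 0.238, 0.002], [0.238, -0.971, 0.002], [0.003, -0.001, -1.0]]
ft_force: [0.1, 0.5, 0.0]
gripper_width: 78.1
finger_force: 0.0
```

Emit:
{"name": "arm_command", "arguments": {"series": "0 0 0 0 0 0 1;0 0 0 0 0 0 1;0 0 0 0 0 0 1;0 0 0 0 0 0 1;0 0 0 0 0 0 1;0 0 0 0 0 0 1;0 0 0 0 0 0 1"}}

```text
time_s: 3.1
tcp_pos: [540.1, 328.0, 61.5]
tcp_rot: [[0.971, 0.238, -0.0], [0.238, -0.971, -0.0], [-0.0, 0.0, -1.0]]
ft_force: [0.3, 1.0, -0.5]
gripper_width: 22.0
finger_force: 0.0
```

Emit:
{"name": "arm_command", "arguments": {"series": "0 0 0 0 0 0 1;0 0 0 0 0 0 1;0 0 0 0 0 0 1;0 0 0 0 0 0 1;0 0 0.5 0 0 0 1;0 0 1.2 0 0 0 1;0 0 2.2 0 0 0 1;0 0 3.2 0 0 0 1"}}

```text
time_s: 3.9
tcp_pos: [540.3, 327.9, 94.6]
tcp_rot: [[0.971, 0.238, 0.0], [0.238, -0.971, -0.0], [0.0, 0.0, -1.0]]
ft_force: [0.2, -0.4, -2.6]
gripper_width: 11.5
finger_force: 25.0
```

Emit:
{"name": "arm_command", "arguments": {"series": "0 0 1.5 0 0 0 1;0 0 3 0 0 0 1;0 0 4.5 0 0 0 1;0 0 6 0 0 0 1;0 0 7 0 0 0 1;0 0 7 0 0 0 1;0 0 7 0 0 0 1"}}

```text
time_s: 4.6
tcp_pos: [540.0, 327.9, 163.6]
tcp_rot: [[0.971, 0.238, -0.0], [0.238, -0.971, -0.0], [-0.0, 0.0, -1.0]]
ft_force: [-0.1, -0.0, -2.4]
gripper_width: 11.7
finger_force: 25.0
```

Run:
```python
from h import *
C=np.load("cams.npy",allow_pickle=True).item()
def ground(c,uv,z=0):
    f=lambda q:(proj(c,[q[0],q[1],z])[0]-uv)
    return least_squares(f,[500,0],x_scale=100).x.round()
for n,uv,z in [("side",(404,293),8),("side",(407,353),12),("scene",(249,240),8),("scene",(281,196),12),("scene",(264,215),12)]: print(n,uv,ground(C[n],uv,z))
p=[534.5,-124.3,-1.359];print(world(p,[(-200,0,0),(-200,-48,0),(-115,-48,0),(-305,-20,0)]).round())
```

```text
side (404, 293) [395.  -5.]
side (407, 353) [350. 194.]
scene (249, 240) [397.   4.]
scene (281, 196) [358. 152.]
scene (264, 215) [371.  80.]
[[492.  71.   0.]
 [446.  61.   0.]
 [463. -22.   0.]
 [451. 170.   0.]]
```

Emit:
{"name": "arm_command", "arguments": {"series": "-0.3 -3 0 0 0 0 1;-0.8 -7 0 0 0 0 1;-1.5 -11 0 0 0 -0.01 1;-2.2 -14 0 0 0 -0.02 1;-3 -17 0 0 0 -0.03 1;-4 -20 0 0 0 -0.03 1;-4 -20 0 0 0 -0.03 1;-4 -20 0 0 0 -0.03 1"}}

```text
time_s: 5.4
tcp_pos: [499.9, 127.5, 163.2]
tcp_rot: [[0.978, 0.208, -0.001], [0.208, -0.978, -0.0], [-0.001, -0.0, -1.0]]
ft_force: [0.8, -0.5, -2.9]
gripper_width: 12.1
finger_force: 25.0
```

```bash
cat >> h.py <<'E'
def wrist(name):
    s=get_state();R=np.array(s["tcp_rot"]);t=np.array(s["tcp_pos"]);c=camera("wrist");im=c.pop("img")[:,:,::-1].copy()
    T=np.eye(4);T[:3,:3]=R;T[:3,3]=t;W=np.linalg.inv(T@np.array(c["mount"]));c["rvec"]=cv2.Rodrigues(W[:3,:3])[0];c["tvec"]=W[:3,3]
    np.save(name+".npy",c,allow_pickle=True);return s,c,im
def mark(c,im,p,Ls):
    for l in Ls:
        u=proj(c,world(p,l))[0];print(l,u.round());cv2.circle(im,tuple(int(v) for v in u),4,(0,0,255),1)
E
python3 - <<'E'
from h import *
s,c,im=wrist("w2");print(s["time_s"],s["tcp_pos"])
mark(c,im,[534.5,-124.3,-1.359],[(-106,67,30),(-106,-67,30),(-70,52,30),(-70,-52,30),(-33,49,138),(-33,-49,138),(-16,52,213),(-16,-52,213)])
cv2.imwrite("pics/w2.png",im)
E
```

```text
5.4 [499.88092389 127.50596063 163.16035689]
(-106, 67, 30) [517. 166.]
(-106, -67, 30) [497. 331.]
(-70, 52, 30) [560. 187.]
(-70, -52, 30) [541. 313.]
(-33, 49, 138) [724. 222.]
(-33, -49, 138) [683. 380.]
(-16, 52, 213) [845. 254.]
(-16, -52, 213) [791. 453.]
```

View pics/w2.png

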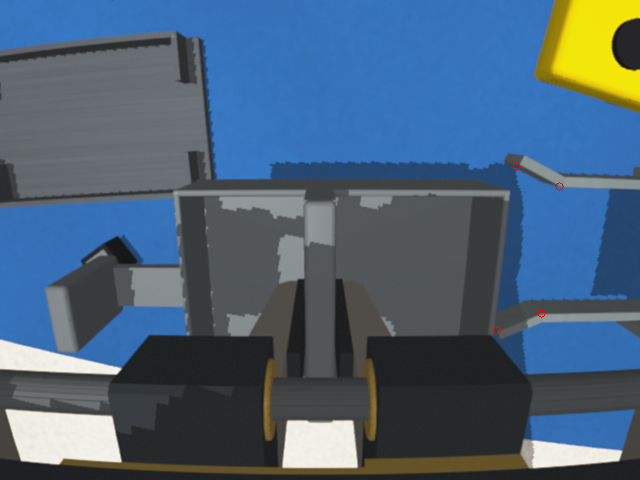

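Emit:
{"name": "arm_command", "arguments": {"series": "-0.4 -2.4 0 0 0 0 1;-0.9 -4.6 -2 0 0 0 1;-0.9 -4.6 -5 0 0 0 1;-0.9 -4.6 -8 0 0 0 1;-0.9 -4.6 -9.5 0 0 0 1;-0.9 -4.6 -10.4 0 0 0 1;-0.9 -4.6 -10.8 0 0 0 1;-0.9 -4.6 -11.1 0 0 0 1"}}

```text
time_s: 6.25
tcp_pos: [491.8, 82.7, 52.7]
tcp_rot: [[0.978, 0.21, 0.001], [0.21, -0.978, 0.0], [0.001, -0.0, -1.0]]
ft_force: [-0.3, 0.3, -1.6]
gripper_width: 11.9
finger_force: 25.0
```

Emit:
{"name": "arm_command", "arguments": {"series": "0 0 0 0 0 0 1;0 0 0 0 0 0 1;0 0 -0.1 0 0 0 1"}}

```text
time_s: 6.55
tcp_pos: [491.8, 82.1, 52.3]
tcp_rot: [[0.978, 0.209, 0.002], [0.209, -0.978, 0.0], [0.002, -0.0, -1.0]]
ft_force: [0.1, -0.4, -1.9]
gripper_width: 11.7
finger_force: 25.0
```

Emit:
{"name": "arm_command", "arguments": {"series": "0 0 -0.05 0 0 0 1;0 0 -0.1 0 0 0 1;0 0 -0.1 0 0 0 1"}}

```text
time_s: 6.85
tcp_pos: [491.5, 82.0, 51.4]
tcp_rot: [[0.978, 0.209, 0.001], [0.209, -0.978, 0.0], [0.001, -0.0, -1.0]]
ft_force: [-1.6, -0.5, 5.8]
gripper_width: 11.8
finger_force: 25.0
```

Emit:
{"name": "arm_command", "arguments": {"series": "0 0 0 0 0 0 0;0 0 0 0 0 0 -1;0 0 0 0 0 0 -1;0 0 0 0 0 0 -1;0 0 0 0 0 0 -1;0 0 0 0 0 0 -1;0 0 0 0 0 0 -1;0 0 0.5 0 0 0 -1"}}

```text
time_s: 7.65
tcp_pos: [490.7, 81.9, 55.3]
tcp_rot: [[0.978, 0.209, -0.001], [0.209, -0.978, -0.0], [-0.001, 0.0, -1.0]]
ft_force: [0.2, -0.1, -0.2]
gripper_width: 73.3
finger_force: 0.0
```

Emit:
{"name": "arm_command", "arguments": {"series": "0 0 2 0 0 0 -1;0 0 5 0 0 0 -1;0 1 9 0 0 0.1 -1;0 3 13 0 0 0.24 -1;-1 6 14 0 0 0.38 -1;-2 8 14 0 0 0.52 -1;-2.2 10.3 14 0 0 0.66 -1;-2.2 10.3 14 0 0 0.8 -1"}}

```text
time_s: 8.45
tcp_pos: [468.4, 188.5, 196.3]
tcp_rot: [[0.522, 0.853, 0.001], [0.853, -0.522, 0.002], [0.002, -0.0, -1.0]]
ft_force: [-1.5, 0.3, 0.1]
gripper_width: 91.7
finger_force: 0.0
```

Emit:
{"name": "arm_command", "arguments": {"series": "0 0 0 0 0 0.14 -1;0 0 0 0 0 0.28 -1;0 0 0 0 0 0.42 -1;0 0 0 0 0 0.56 -1;0 0 0 0 0 0.7 -1;0 0 0 0 0 0.77 -1;0 0 0 0 0 0.77 -1;0 0 0 0 0 0.77 -1"}}

```text
time_s: 9.25
tcp_pos: [469.2, 184.8, 195.8]
tcp_rot: [[-0.206, 0.978, 0.0], [0.978, 0.206, -0.0], [-0.0, 0.0, -1.0]]
ft_force: [-0.3, -0.1, -0.5]
gripper_width: 91.8
finger_force: 0.0
```

Run:
```python
from h import *
s,c,im=wrist("w3");print(s["time_s"],s["tcp_pos"],s["tcp_rot"])
mark(c,im,[491.5,82,-1.36],[(-105,15,75),(-105,-15,75),(-65,48,42),(-65,-48,42),(85,48,42),(0,48,74),(0,-48,74)])
mark(c,im,[534.5,-124.3,-1.359],[(-106,67,30),(-106,-67,30),(-33,49,138),(-33,-49,138),(-16,52,213),(-16,-52,213)])
cv2.imwrite("pics/w3.png",im)
```

```text
9.25 [469.23340153 184.8423006  195.80487726] [[-2.06390658e-01  9.78469631e-01  2.76690157e-04]
 [ 9.78469664e-01  2.06390680e-01 -5.30424044e-05]
 [-1.09006652e-04  2.59785468e-04 -9.99999960e-01]]
(-105, 15, 75) [341. 233.]
(-105, -15, 75) [300. 233.]
(-65, 48, 42) [379. 270.]
(-65, -48, 42) [263. 270.]
(85, 48, 42) [372. 421.]
(0, 48, 74) [381. 360.]
(0, -48, 74) [261. 360.]
(-106, 67, 30) [388. 429.]
(-106, -67, 30) [251. 430.]
(-33, 49, 138) [380. 588.]
(-33, -49, 138) [260. 588.]
(-16, 52, 213) [394. 696.]
(-16, -52, 213) [246. 696.]
```

View pics/w3.png

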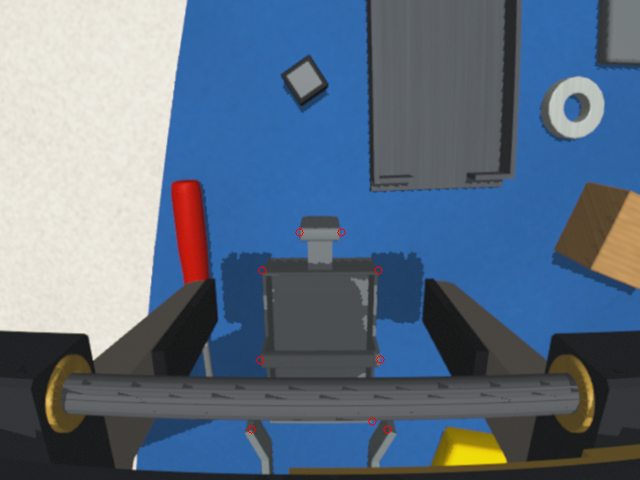

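Emit:
{"name": "arm_command", "arguments": {"series": "0 0 -4 0 0 0 -1;0 0 -8 0 0 0 -1;0 0 -11.5 0 0 0 -1;0 0 -14.3 0 0 0 -1;0 0 -16.1 0 0 0 -1;0 0 -16.1 0 0 0 -1;0 0 -16.1 0 0 0 0;0 0 -16.1 0 0 0 1", "force": 25}}

```text
time_s: 10.1
tcp_pos: [470.1, 185.4, 35.8]
tcp_rot: [[-0.208, 0.978, 0.002], [0.978, 0.208, 0.001], [0.0, 0.002, -1.0]]
ft_force: [0.1, -0.2, 0.3]
gripper_width: 77.8
finger_force: 0.0
```

Emit:
{"name": "arm_command", "arguments": {"series": "0 0 0 0 0 0 1;0 0 0 0 0 0 1;0 0 0 0 0 0 1;0 0 0 0 0 0 1;0 0 0 0 0 0 1;0 0 0 0 0 0 1;0 0 0 0 0 0 1;0 0 0 0 0 0 1"}}

```text
time_s: 10.9
tcp_pos: [469.2, 185.0, 34.6]
tcp_rot: [[-0.208, 0.978, 0.0], [0.978, 0.208, -0.0], [-0.0, 0.0, -1.0]]
ft_force: [-0.3, 0.1, 0.5]
gripper_width: 29.9
finger_force: 25.0
```

Emit:
{"name": "arm_command", "arguments": {"series": "0.3 -1.5 0 0 0 0 1;0.6 -3 0 0 0 0 1;0.9 -4.5 0 0 0 0 1;1.2 -6 0 0 0 0 1;1.5 -7.5 0 0 0 0 1;1.8 -9 0 0 0 0 1;2.1 -10.5 0 0 0 0 1;2.4 -12 0 0 0 0 1"}}

```text
time_s: 11.7
tcp_pos: [493.3, 63.6, 34.6]
tcp_rot: [[-0.208, 0.978, 0.0], [0.978, 0.208, 0.0], [0.0, 0.0, -1.0]]
ft_force: [0.4, 2.2, 0.3]
gripper_width: 29.7
finger_force: 25.0
```

Emit:
{"name": "arm_command", "arguments": {"series": "0.3 -1.3 0 0 0 0 1;0.5 -2.6 0 0 0 0 1;0.8 -3.9 0 0 0 0 1;1.1 -5.2 0 0 0 0 1;1.35 -6.4 0 0 0 0 1;1.35 -6.4 0 0 0 0 1"}}

```text
time_s: 12.3
tcp_pos: [507.2, -1.7, 34.6]
tcp_rot: [[-0.205, 0.979, 0.0], [0.979, 0.205, -0.001], [-0.001, 0.0, -1.0]]
ft_force: [-0.7, -0.8, 1.0]
gripper_width: 29.7
finger_force: 25.0
```

Now the last ~20 mm, slowly.

Emit:
{"name": "arm_command", "arguments": {"series": "0.08 -0.4 0 0 0 0 1;0.16 -0.8 0 0 0 0 1;0.25 -1.2 0 0 0 0 1;0.33 -1.6 0 0 0 0 1"}}

```text
time_s: 12.7
tcp_pos: [510.1, -14.7, 34.6]
tcp_rot: [[-0.209, 0.978, 0.0], [0.978, 0.209, 0.0], [0.0, 0.0, -1.0]]
ft_force: [0.0, 2.7, 1.6]
gripper_width: 29.7
finger_force: 25.0
```

Emit:
{"name": "arm_command", "arguments": {"series": "0.03 -0.15 0 0 0 0 1;0.06 -0.3 0 0 0 0 1;0.06 -0.3 0 0 0 0 1"}}

```text
time_s: 13.0
tcp_pos: [510.7, -18.2, 34.6]
tcp_rot: [[-0.208, 0.978, 0.0], [0.978, 0.208, -0.0], [-0.0, 0.0, -1.0]]
ft_force: [-0.0, 1.6, 0.8]
gripper_width: 29.4
finger_force: 25.0
```

Emit:
{"name": "arm_command", "arguments": {"series": "0.02 -0.1 0 0 0 0 1;0.04 -0.2 0 0 0 0 1;0.06 -0.3 0 0 0 0 1;0.06 -0.3 0 0 0 0 1"}}

```text
time_s: 13.4
tcp_pos: [511.2, -21.2, 34.6]
tcp_rot: [[-0.208, 0.978, 0.0], [0.978, 0.208, -0.0], [-0.0, 0.0, -1.0]]
ft_force: [-0.8, 1.6, 2.4]
gripper_width: 29.8
finger_force: 25.0
```

Emit:
{"name": "arm_command", "arguments": {"series": "0.02 -0.1 0 0 0 0 1;0.04 -0.2 0 0 0 0 1;0.06 -0.3 0 0 0 0 1;0.06 -0.3 0 0 0 0 1"}}

```text
time_s: 13.8
tcp_pos: [511.7, -23.4, 34.6]
tcp_rot: [[-0.209, 0.978, -0.0], [0.978, 0.209, 0.001], [0.001, 0.0, -1.0]]
ft_force: [-1.5, 3.8, 1.9]
gripper_width: 29.7
finger_force: 25.0
```

Emit:
{"name": "arm_command", "arguments": {"series": "0.02 -0.1 0 0 0 0 1;0.04 -0.2 0 0 0 0 1;0.06 -0.3 0 0 0 0 1;0.06 -0.3 0 0 0 0 1"}}

```text
time_s: 14.2
tcp_pos: [512.5, -23.5, 34.7]
tcp_rot: [[-0.21, 0.978, 0.0], [0.978, 0.21, 0.004], [0.003, 0.001, -1.0]]
ft_force: [0.3, 11.5, 2.4]
gripper_width: 29.8
finger_force: 25.0
```

Emit:
{"name": "arm_command", "arguments": {"series": "-0.05 0.2 0 0 0 0 1;-0.05 0.2 0 0 0 0 1;-0.05 0.2 0 0 0 0 0;-0.05 0.2 0 0 0 0 -0.3;-0.05 0.2 0 0 0 0 -0.3;-0.05 0.2 0 0 0 0 -0.3;-0.05 0.2 0 0 0 0 -0.3;-0.05 0.2 0.5 0 0 0 -0.3"}}

```text
time_s: 15.0
tcp_pos: [511.4, -25.2, 39.3]
tcp_rot: [[-0.208, 0.978, -0.001], [0.978, 0.208, -0.0], [0.0, -0.001, -1.0]]
ft_force: [-0.2, -0.0, -0.4]
gripper_width: 59.7
finger_force: 0.0
```

Emit:
{"name": "arm_command", "arguments": {"series": "0 0 1.5 0 0 0 -0.3;0 0 4 0 0 0 -0.3;0 0 7 0 0 0 0;0 0 10 0 0 0 1;0 0 12.5 0 0 0 1;0 0 14.4 0 0 0 1;0 0 14.4 0 0 0 1;0 0 14.4 0 0 0 1", "force": 20}}

```text
time_s: 15.8
tcp_pos: [511.8, -25.1, 183.6]
tcp_rot: [[-0.208, 0.978, 0.001], [0.978, 0.208, -0.0], [-0.0, 0.0, -1.0]]
ft_force: [0.1, -0.0, -0.9]
gripper_width: 13.9
finger_force: 0.0
```

Run:
```python
from h import *
s,c,im=wrist("w4");print(s["time_s"],s["tcp_pos"],s["gripper_width"])
p=[534.9,-126.2,-1.359]
mark(c,im,p,[(-105,15,75),(-105,-15,75),(-106,67,30),(-106,-67,30),(-65,48,42),(-65,-48,42),(-33,49,138),(-33,-49,138)])
cv2.imwrite("pics/w4.png",im)
d=np.array(s["tcp_pos"])[:2]-p[:2];print("station xy",d@[np.cos(p[2]),np.sin(p[2])],d@[-np.sin(p[2]),np.cos(p[2])])
```

```text
15.8 [511.76003133 -25.12573155 183.62410447] 13.944807276223354
(-105, 15, 75) [344. 235.]
(-105, -15, 75) [301. 235.]
(-106, 67, 30) [405. 220.]
(-106, -67, 30) [238. 220.]
(-65, 48, 42) [382. 273.]
(-65, -48, 42) [262. 273.]
(-33, 49, 138) [404. 376.]
(-33, -49, 138) [241. 377.]
station xy -103.68015277770597 -1.3754317273227108
```

View pics/w4.png

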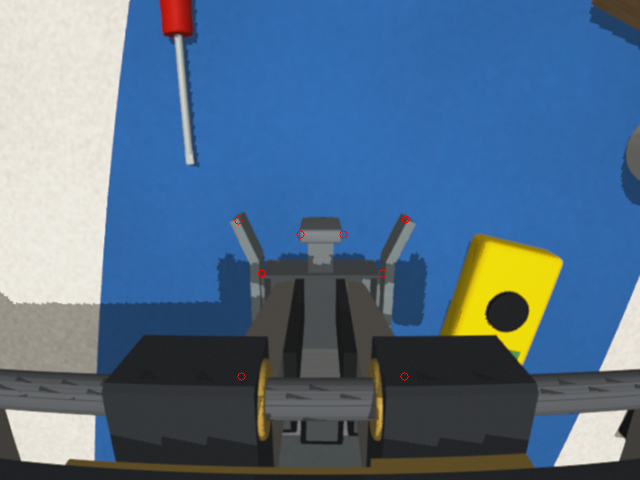

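Emit:
{"name": "arm_command", "arguments": {"series": "0.4 -2 0 0 0 0 1;0.8 -3.9 0 0 0 0 1;1.1 -5.3 0 0 0 0 1;1.3 -6 0 0 0 0 1;1.3 -6.2 0 0 0 0 1"}}

```text
time_s: 16.35
tcp_pos: [524.7, -87.6, 182.9]
tcp_rot: [[-0.207, 0.978, -0.001], [0.978, 0.207, 0.0], [0.0, -0.001, -1.0]]
ft_force: [0.1, 0.5, -0.1]
gripper_width: 0.5
finger_force: 0.0
```

Emit:
{"name": "arm_command", "arguments": {"series": "0.1 -0.5 0 0 0 0 1;0.2 -1 0 0 0 0 1;0.3 -1.5 0 0 0 0 1;0.35 -1.7 0 0 0 0 1"}}

```text
time_s: 16.75
tcp_pos: [528.6, -102.6, 184.0]
tcp_rot: [[-0.209, 0.978, 0.0], [0.978, 0.209, 0.002], [0.002, 0.0, -1.0]]
ft_force: [-2.2, 6.7, 4.1]
gripper_width: 0.5
finger_force: 3.2
```

Emit:
{"name": "arm_command", "arguments": {"series": "0.2 -0.7 0 0 0 0 1;0.3 -1.4 0 0 0 0 1;0.45 -2.1 0 0 0 0 1;0.6 -2.8 0 0 0 0 1;0.75 -3.5 0 0 0 0 1;0.9 -4.2 0 0 0 0 1"}}

```text
time_s: 17.35
tcp_pos: [537.6, -146.5, 183.6]
tcp_rot: [[-0.208, 0.978, 0.0], [0.978, 0.208, 0.0], [0.0, 0.0, -1.0]]
ft_force: [0.4, 4.1, 0.8]
gripper_width: 0.8
finger_force: 1.8
```

Emit:
{"name": "arm_command", "arguments": {"series": "0.2 -1 -0.2 0 0 0 1;0.4 -2 -0.4 0 0 0 1;0.6 -3 -0.7 0 0 0 1;0.85 -4 -1 0 0 0 1;1.05 -5 -1.2 0 0 0 1"}}

```text
time_s: 17.85
tcp_pos: [546.8, -195.4, 169.8]
tcp_rot: [[-0.209, 0.978, -0.003], [0.978, 0.209, 0.002], [0.003, -0.003, -1.0]]
ft_force: [-0.4, 6.9, -4.3]
gripper_width: 0.1
finger_force: 3.4
```

Emit:
{"name": "arm_command", "arguments": {"series": "0.12 -0.6 -0.1 0 0 0 1;0.25 -1.2 -0.2 0 0 0 1;0.36 -1.75 -0.2 0 0 0 1;0.36 -1.75 -0.2 0 0 0 1"}}

```text
time_s: 18.25
tcp_pos: [548.9, -211.1, 166.3]
tcp_rot: [[-0.209, 0.978, -0.008], [0.978, 0.209, 0.005], [0.007, -0.006, -1.0]]
ft_force: [-2.3, 8.7, -5.4]
gripper_width: 0.9
finger_force: 4.3
```

Emit:
{"name": "arm_command", "arguments": {"series": "0.06 -0.3 0 0 0 0 1;0.1 -0.4 0 0 0 0 1;0.1 -0.4 0 0 0 0 1;0.1 -0.4 0 0 0 0 1;0.1 -0.4 0 0 0 0 1;0.1 -0.4 0 0 0 0 1;0.1 -0.4 0 0 0 0 1;0.1 -0.4 0 0 0 0 1"}}

```text
time_s: 19.05
tcp_pos: [549.2, -213.3, 165.7]
tcp_rot: [[-0.21, 0.978, -0.01], [0.978, 0.21, 0.007], [0.009, -0.008, -1.0]]
ft_force: [-1.7, 11.4, -9.0]
gripper_width: 0.6
finger_force: 5.5
```

Emit:
{"name": "arm_command", "arguments": {"series": "0 0 0 0 0 0 1;0 0 0 0 0 0 1;0 0 0 0 0 0 1;0 0 0 0 0 0 1;0 0 0 0 0 0 1;0 0 0 0 0 0 1;0 0 0 0 0 0 1"}}

```text
time_s: 19.75
tcp_pos: [549.2, -213.2, 165.7]
tcp_rot: [[-0.21, 0.978, -0.01], [0.978, 0.21, 0.007], [0.009, -0.008, -1.0]]
ft_force: [-3.1, 11.1, -8.0]
gripper_width: 0.1
finger_force: 5.5
```

Run:
```python
from h import *
a=camera("side")["img"][:,:,::-1];b=camera("scene")["img"][:,:,::-1]
f=lambda im,x,y:cv2.resize(im[y:y+150,x:x+133],None,fx=3,fy=3,interpolation=cv2.INTER_CUBIC)
cv2.imwrite("pics/d1.png",np.hstack([f(a,300,150),f(b,180,230)]))
```

```text
(no output)
```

View pics/d1.png

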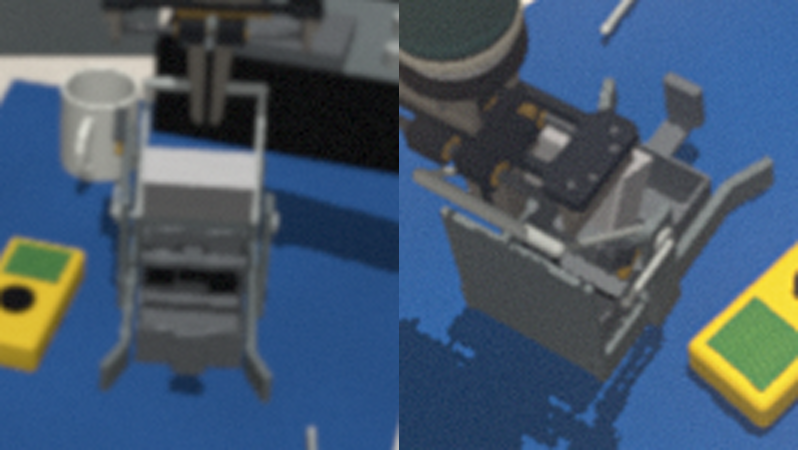

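Emit:
{"name": "arm_command", "arguments": {"series": "-0.2 1 0.2 0 0 0 1;-0.4 2 0.5 0 0 0 1;-0.65 3 0.8 0 0 0 1;-0.85 4 1.1 0 0 0 1;-1.05 5 1.4 0 0 0 1;-1.3 6 1.6 0 0 0 1;-1.5 7 1.8 0 0 0 1;-1.7 8 1.8 0 0 0 1"}}

```text
time_s: 20.65
tcp_pos: [535.6, -136.4, 187.9]
tcp_rot: [[-0.209, 0.978, 0.001], [0.978, 0.209, 0.0], [-0.0, 0.001, -1.0]]
ft_force: [0.3, 4.2, 1.6]
gripper_width: 0.4
finger_force: 1.5
```

Emit:
{"name": "arm_command", "arguments": {"series": "-0.2 1 0 0 0 0 1;-0.4 2 0 0 0 0 1;-0.6 3 0 0 0 0 1;-0.85 4 0 0 0 0 1;-1.1 5.2 0 0 0 0 1;-1.4 6.8 0 0 0 0 1;-1.9 9 0 0 0 0 1;-2.3 11 0 0 0 0 1"}}

```text
time_s: 21.45
tcp_pos: [512.6, -27.2, 188.0]
tcp_rot: [[-0.208, 0.978, 0.001], [0.978, 0.208, -0.001], [-0.001, 0.001, -1.0]]
ft_force: [0.4, -0.2, 1.3]
gripper_width: 0.5
finger_force: 0.0
```

Emit:
{"name": "arm_command", "arguments": {"series": "-0.4 4 2 0 0 0 1;-0.4 8 5 0 0 0 1;-0.4 11 7 0 0 0 1;-0.4 11 7 0 0 0 1;-0.4 11 7 0 0 0 1;-0.4 11 7 0 0 0 1"}}

```text
time_s: 22.05
tcp_pos: [508.2, 80.8, 256.9]
tcp_rot: [[-0.206, 0.978, -0.001], [0.978, 0.206, -0.001], [-0.001, -0.001, -1.0]]
ft_force: [-0.1, -0.0, -0.6]
gripper_width: 0.6
finger_force: 0.0
```

Run:
```python
from h import *
a=camera("side")["img"][:,:,::-1];b=camera("scene")["img"][:,:,::-1]
f=lambda im,x,y:cv2.resize(im[y:y+150,x:x+133],None,fx=3,fy=3,interpolation=cv2.INTER_CUBIC)
cv2.imwrite("pics/d2.png",np.vstack([np.hstack([f(a,300,150),f(b,180,230)])[:,:798],np.hstack([a,b])[::1][100:430:2,::2][:150,:640].copy() if 0 else cv2.resize(np.hstack([a,b]),(400,150))[:, :400].repeat(1,1) if 0 else cv2.copyMakeBorder(cv2.resize(np.hstack([a,b])[130:400],(798,148)),1,1,0,0,0)]))
```

```text
(no output)
```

View pics/d2.png

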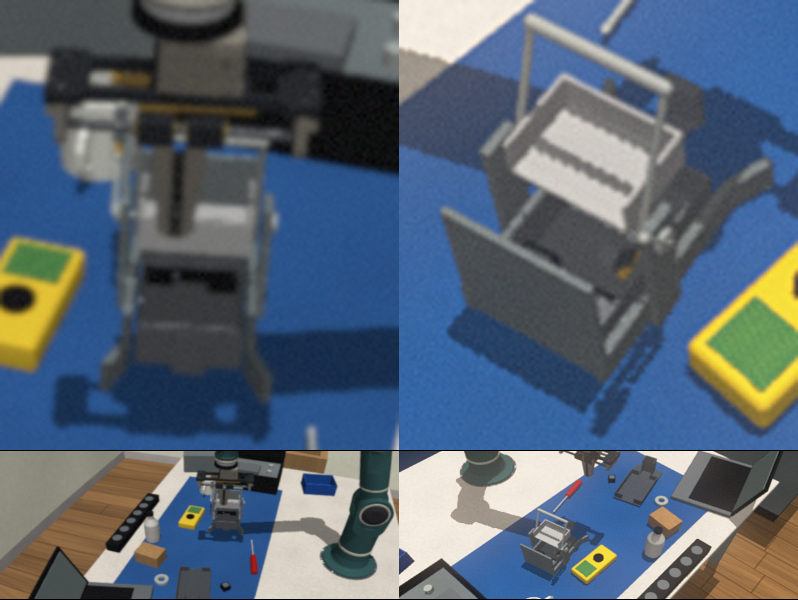

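```bash
python3 -c "
from cell import *
print(sign_off())"
```

```text
the job is handed in; nothing more can be done
None
```

The job is handed in at about 22 s of the 64 s limit: in the last pictures the tray is home against the stop, the bucket is empty and back at rest with dark shapes that look like the three relays in the tray (too coarse to count them singly), and nothing else appears to have moved.

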